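# Slide a battery sled under the spring flap of a charging dock

## Robot

A 6-joint arm with a two-finger parallel gripper is mounted at the origin on the work surface. World frame = base frame: x ahead of the robot, y to its left, z up, the work surface at z = 0. Lengths are in m, angles in rad, forces in N, time in s.
With the tool pointing down it reaches from about 0.3 to 0.775 m from the base axis. Payload 14.6 kg.
Tool frame: the origin (TCP) lies midway between the tips of the shut fingers; the grasp point (between the pads) lies 19 mm behind it; z points along the fingers, y is the direction in which the jaws open and shut (so a half turn about z gives the same grasp; the last joint's range is limited). The gripper opens to 85 mm and grips with 20 to 120 N. Pads are 22 mm wide; open, the fingers measure 114 mm over their backs; the gripper's body (76 mm by 85 mm) begins 54 mm behind the grasp point. The pads swing forward as they close: fully open they stand 13 mm farther back than shut.
Start: joints at [1.083, 0.3, 1.521, -0, 1.321, -0.067], TCP at [0.225, 0.502, 0.231] pointing down, gripper open.
Joint ranges: [-3.03, 3.03], [-0.79, 2.21], [0.23, 2.52], [-1.04, 4.18], [0, 3.07], [-2.55, 2.55]. Speed limits (rad/s): [2.22, 2.22, 2.57, 3.14, 3.14, 3.14].

## Interface

Orientations are given as a unit quaternion [x, y, z, w].
In Python, from station import sensors, read_camera, calibration, order gives the robot as it stands.
- The arm moves only by the tool step_arm, never from a script. Its argument "rows" is a list of rows, each a list of 2 entries, a list of its own where there are three numbers: the shift along the world's x, y, z in mm, then the turn about the world's z in degrees. In form: [[[tx, ty, tz], roll], ...]. A call has exactly 10 rows; each row shifts and turns the commanded pose from where the row before left it; what a row does not reach is not made up. A row lasts 1/12 s, in which the tool goes at most 41.7 mm and 7.16 degrees, less where a joint would pass 70% of its speed; a pose out of reach is approached as far as the arm can. A call with a gripper value outside its range is refused whole. "jaw" is the opening, from 0 (shut) to 1 (fully open), set as the call begins (left out, the last holds). The fingers move at their own pace and stop on an object; "newtons" is the grip in N (left out, the last holds). Time passes only in rows, so rows that do not move let the fingers close, or fill a call up. It gives the time, the measured TCP pose, the force and the opening at its end, in the units of the state.
- sensors.observe(): the state, without advancing time (a new reading comes with each control period).
- read_camera(name): name is "scene" or "top" or "wrist"; returns the picture (420x560x3 uint8, blue, green, red); there is no depth.
- calibration(name): a dict with "intrinsics" (3x3 intrinsics, pixels), "R" (3x3) and "t" (3): a world point X has camera coordinates R X + t; the wrist camera has in their place "tool_from_camera" (4x4, takes a point from camera to tool coordinates, whose origin is the TCP and whose axes are the flange's). Camera axes: x right, y down, z forward; pixel columns grow to the right and rows downward; lengths in m; the calibration is good to about 2 mm. A picture is of the moment at which its call begins: read the wrist's pose just before it. calibration takes no time and is no camera call.
- order.sign_off(): hands the job in, once; it reports no verdict.
The state is a dict: "time_s": time; "qpos": joint angles; "joint_vel": joint speeds; "joint_torque": joint torques, N m; "tool_pos": TCP position; "orientation": TCP orientation; "ft_force": force on the tool from outside, world axes, zero at the start; "moment": the same for the moment, N m; "grip_width": opening from 0.0 (shut) to 1.0 (fully open).
Only numpy, scipy, OpenCV 4.12 (cv2) and the standard library are available. Lean on these libraries where they do the work, as an engineer would, in place of code of your own. Each camera call takes 0.05 s, during which the arm holds its last target. There are 200 camera calls.

## Task

Put the robot-kit battery on charge without gripping or lifting anything: with one fingertip press the long treadle of the charging dock down and keep it down so that the spring flap stays open, and meanwhile push the battery sled along its lane by its upright plate with the other fingertip, under the flap, until it is fully home against the stop inside. Then let go of both, so that the flap springs shut behind the battery pack, and come clear. Leave everything else on the table where it is.

Things in the scene. Friction and masses are not known exactly. Their poses are not given: they have to be found in the camera images.
- dock: Grey charging dock, fixed, elsewhere each time. Origin on the table under the flap, mid-lane; x runs along the lane into the dock (push direction), y left, z up. Lane: from x = -220 mm on, floor 8 mm above the table, 52 mm wide between walls that reach 18 mm. Housing with tunnel behind the flap: x = 6 to 100, 90 wide, 61 high. Things on the dock are given in this frame
- shaft (a point): Front end of the steel shaft that carries flap and treadle: dock x = -220 mm, y = 50 mm, 40 mm above the table; the shaft, 10 mm thick, runs from here along the dock's x to the flap. It turns but does not shift
- flap (a joint): Angle of flap and treadle about the shaft, rad: 0 shut (flap down, treadle up), 0.75 fully open at the end stop (treadle down). Pressing the treadle raises the flap; a spring shuts it when let go. Holding it fully open takes about 7 N at mid-treadle. The sled passes under it above 0.6, and the treadle must stay down until the sled is home
- flap_edge (a point): Middle of the lower edge of the flap, an upright aluminium plate across the lane at dock x = 0, 85 mm wide, 30 mm high, 4 mm thick; the edge is 17 mm above the table when shut. Opening, the flap turns up about the shaft, its far (right) end highest, about 90 mm above the table
- treadle_mid (a point): Middle of the upper face of the treadle: a flat aluminium strip left of the lane, fixed to the flap's shaft: 190 mm long along the lane, 36 wide, 4 thick. This point: dock x = -118, y = 73 mm, 51 mm above the table when shut, 33 mm when fully pressed. It slopes outward, 0.37 rad upward when shut, 0.38 rad downward when pressed. It can be pressed anywhere along it and a fingertip can slide along it
- sled: Battery sled, loose in the lane before the flap, 0.22 kg, x along the lane: white tray 116 mm long, 46 wide, 5 thick; on its front end a flat black battery pack 60 long, 44 wide, top 24 mm above the underside; then 50 mm of bare tray; at the rear end a white upright plate 6 thick, 46 wide, its top 51 mm above the underside (59 above the table). Origin under the rear face of that plate, middle
- push_face (a point): Middle of the rear face of the sled's upright plate, 42 mm above the table: where to push. With the sled fully home against the stop this point is at dock x = -48 mm, so the pushing finger stays in front of the flap, and the flap can shut over the bare tray between pack and plate
- spare_pack: A black battery pack standing on edge beside the lane, 60 x 22 x 44 mm, origin under its centre; leave it alone
- wheel: A loose rubber robot wheel lying flat, 64 mm across, 26 mm high, origin under its centre; leave it alone
- gearmotor: A small white-and-steel geared motor, about 70 x 25 x 19 mm, origin under its gearbox; leave it alone
- jar: A screw jar with a grey cap, 56 mm across, 62 mm high, origin under its centre; leave it alone
- mug: A white mug, 80 mm across, 90 mm high, origin under its centre; leave it alone
- screwdriver: A black-handled screwdriver lying on the table, origin under its middle; leave it alone
- tape: A roll of paper tape lying flat, 90 mm across, 24 mm high, origin under its centre; leave it alone
Things that resemble listed ones, but are neither listed nor needed, are in the scene too. What is shaped like the sled but orange is not meant.

How it is judged:
By the outcome, as a careful person would: the job done as asked, in the order asked, and still so for the second after the job is handed in, with the robot touching nothing.
It also fails if it takes over 40 s, if anything falls off the work surface, if the arm or the gripper's body presses on something with over 40 N, if the wrist force passes 120 N, or if a joint passes its speed limit or range.

## Working session

There is one attempt and no reset: what is moved stays moved. The work goes in short steps, Python scripts to look and compute and a tool call to move; the robot and the scene stay as the last step left them, time stands still between calls to the robot, and variables do not carry over. Pictures are saved under pics/ and viewed, about 8 in all and at most 12, crops included, and the job is handed in when it is done.

Besides the shell and the picture viewer there is one more tool, called after "Request:" as name([rows], argument=value, ...), one row to a line, values as JSON. step_arm: Moves the arm, as the interface text tells. Its arguments: {"type":"object","properties":{"rows":{"type":"array"},"jaw":{"type":"number"},"newtons":{"type":"number"}},"required":["rows"]}

```bash
mkdir -p pics; python3 - <<'E'
from station import *
import cv2
s=sensors.observe();print(s['time_s'],s['tool_pos'],s['orientation'],s['grip_width'])
for n in('scene','top'):
    cv2.imwrite(f'pics/{n}0.png',read_camera(n)); c=calibration(n); print(n,c)
print(calibration('wrist'))
E
```

```text
0.0 [0.22456279 0.50178569 0.23067381] [ 2.08849637e-01  9.77947561e-01 -6.10415154e-04 -1.57751521e-04] 1.0004594373395648
scene {'intrinsics': array([[445.75909477,   0.        , 273.72033674],
       [  0.        , 445.75909477, 209.50846858],
       [  0.        ,   0.        ,   1.        ]]), 'R': array([[ 0.77787141,  0.62838987,  0.00649958],
       [ 0.53625407, -0.65835497, -0.52820479],
       [-0.32763951,  0.41436083, -0.84909213]]), 't': array([-0.44712422, -0.26340984,  1.51240656])}
top {'intrinsics': array([[451.48602938,   0.        , 274.71857405],
       [  0.        , 451.48602938, 209.70232342],
       [  0.        ,   0.        ,   1.        ]]), 'R': array([[-0.0220652 , -0.99974329,  0.00514615],
       [-0.99687344,  0.02161064, -0.07600214],
       [ 0.07587142, -0.00680707, -0.99709437]]), 't': array([0.01157648, 0.56937184, 1.38158822])}
{'intrinsics': array([[371.90387295,   0.        , 276.6695196 ],
       [  0.        , 371.90387295, 209.89961112],
       [  0.        ,   0.        ,   1.        ]]), 'tool_from_camera': array([[-3.20433274e-04, -9.48550096e-01, -3.16626929e-01,
         8.21408123e-02],
       [ 9.99999847e-01, -1.60971538e-04, -5.29783293e-04,
        -2.67022888e-04],
       [ 4.51558071e-04, -3.16627050e-01,  9.48550003e-01,
        -1.43659640e-01],
       [ 0.00000000e+00,  0.00000000e+00,  0.00000000e+00,
         1.00000000e+00]])}
```

View pics/top0.png

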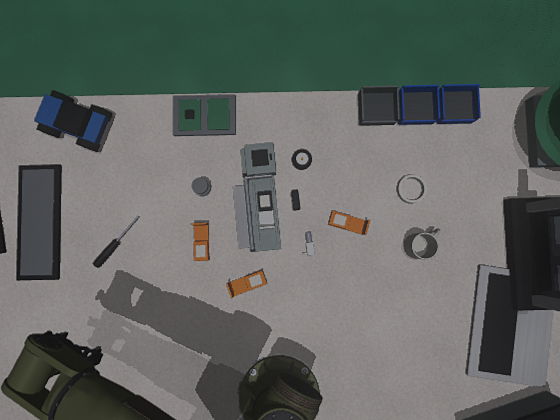

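View pics/scene0.png

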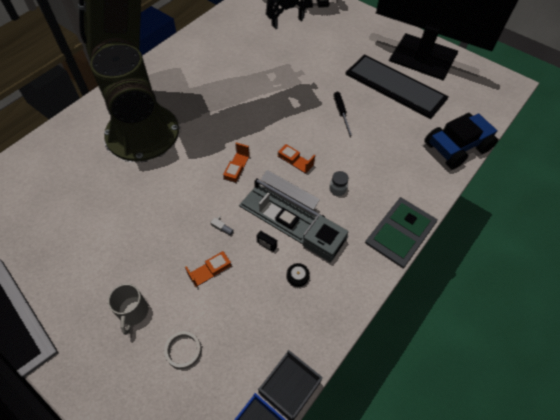

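```bash
python3 - <<'E'
import cv2
a=cv2.imread('pics/top0.png')[130:260,215:315]; b=cv2.imread('pics/scene0.png')[165:265,235:355]
a=cv2.resize(a,None,fx=4,fy=4,interpolation=cv2.INTER_CUBIC);b=cv2.resize(b,(400,333),interpolation=cv2.INTER_CUBIC)
import numpy as np
o=np.zeros((520,800,3),'u1');o[:,:400]=a;o[:333,400:]=b
cv2.imwrite('pics/crop0.png',cv2.convertScaleAbs(o,alpha=1.5))
E
```

```text
(no output)
```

View pics/crop0.png

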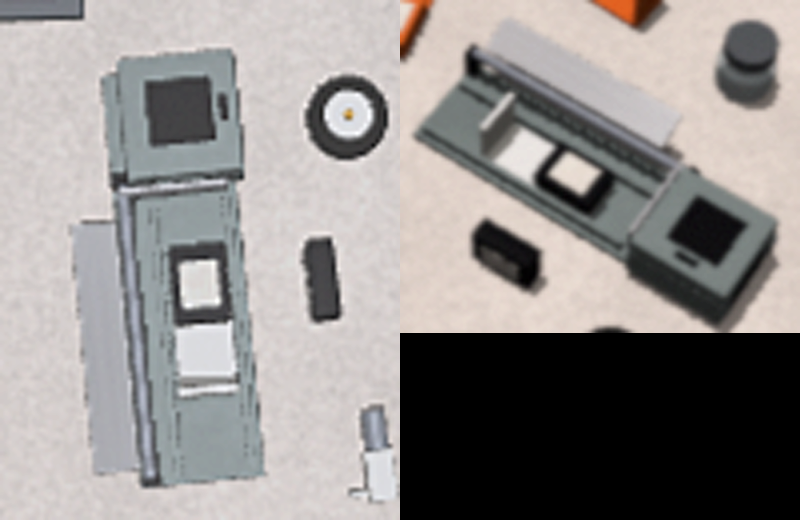

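```bash
cat > h.py <<'E'
import numpy as np
from station import *
def ray(name,uv,z):
    c=calibration(name);d=c['R'].T@np.linalg.solve(c['intrinsics'],[*uv,1]);o=-c['R'].T@c['t']
    return (o+d*(z-o[2])/d[2])
E
python3 - <<'E'
from h import *
from scipy.optimize import least_squares
P=[((150,480),(-220,50,45)),((123,190),(0,50,45)),((118,58),(100,45,61)),((235,50),(100,-45,61)),((241,178),(6,-45,61)),((122,186),(6,45,61)),((72,225),(-23,90,57)),((95,473),(-213,90,57)),((264,474),(-220,-35,8))]
W=np.array([ray('top',(u/4+214.6,v/4+129.6),m[2]/1e3)[:2] for (u,v),m in P]);M=np.array([m[:2] for _,m in P])/1e3
def f(p):
    c,s=np.cos(p[2]),np.sin(p[2]);return (M[:8]@np.array([[c,s],[-s,c]])+p[:2]-W[:8])
r=least_squares(lambda p:f(p).ravel(),[.6,0,0])
print(r.x,np.degrees(r.x[2]));print((f(r.x)*1e3).round(1))
c,s=np.cos(r.x[2]),np.sin(r.x[2])
R=np.array([[c,-s],[s,c]])
for uv,z in [((178,392),.059),((239,387),.059),((168,245),.032),((225,242),.032),((230,320),.032)]:
    w=ray('top',(uv[0]/4+214.6,uv[1]/4+129.6),z)[:2];print(w.round(4),((w-r.x[:2])@R*1e3).round(1))
# scene check: reproject model
C=calibration('scene')
for m in [(-220,50,45),(100,45,61),(100,-45,61),(6,-45,61),(-23,90,57),(-213,90,57)]:
    w=np.append(R@np.array(m[:2])/1e3+r.x[:2],m[2]/1e3);q=C['intrinsics']@(C['R']@w+C['t']);q=q[:2]/q[2];print(m,((q-[235,165])*3.333).round(0))
E
```

```text
[0.67074901 0.03797132 0.06998472] 4.0098289752627245
[[-0.   1.9]
 [-2.8  0.6]
 [-2.   1.4]
 [-0.   1.1]
 [ 4.9 -3.1]
 [ 2.8 -3.8]
 [-0.8  0.4]
 [-2.1  1.6]]
[0.5136 0.0477] [-156.1   20.7]
[0.5163 0.0016] [-156.6  -25.5]
[0.6284 0.054 ] [-41.1  18.9]
[0.6298 0.0098] [-42.8 -25.2]
[0.5692 0.0073] [-103.5  -23.5]
(-220, 50, 45) [71. 45.]
(100, 45, 61) [375. 216.]
(100, -45, 61) [320. 295.]
(6, -45, 61) [223. 236.]
(-23, 90, 57) [279. 111.]
(-213, 90, 57) [103.  12.]
```

Request:
step_arm([
  [[13,-22,0],1.4],
  [[13,-22,0],1.4],
  [[13,-22,0],1.4],
  [[13,-22,0],1.4],
  [[13,-22,0],1.4],
  [[13,-22,0],1.4],
  [[13,-22,0],1.4],
  [[13,-22,0],1.4],
  [[13,-22,0],1.4],
  [[13,-22,0],1.4],
], jaw=0.75)

```text
time_s: 0.93
tool_pos: [0.355, 0.2808, 0.2311]
orientation: [0.087, 0.996, -0.0, -0.0]
ft_force: [0.4, 0.5, -0.7]
grip_width: 0.747
```

Request:
step_arm([
  [[13,-22,0],1.4],
  [[13,-22,0],1.4],
  [[13,-22,0],1.4],
  [[13,-22,0],1.4],
  [[13,-22,0],1.4],
  [[13,-22,0],1.4],
  [[13,-22,0],1.4],
  [[13,-22,0],1.4],
  [[13,-22,0],1.4],
  [[13,-22,0],1.4],
])

```text
time_s: 1.77
tool_pos: [0.485, 0.0608, 0.2311]
orientation: [-0.035, 0.999, 0.0, -0.0]
ft_force: [0.1, -0.6, 0.5]
grip_width: 0.755
```

Request:
step_arm([
  [[0,0,-12],0],
  [[0,0,-12],0],
  [[0,0,-12],0],
  [[0,0,-12],0],
  [[0,0,-12],0],
  [[0,0,-12],0],
  [[0,0,-12],0],
  [[0,0,-12],0],
  [[0,0,-4],0],
  [[0,0,0],0],
])

```text
time_s: 2.6
tool_pos: [0.4842, 0.062, 0.1304]
orientation: [-0.034, 0.999, -0.0, -0.001]
ft_force: [-0.3, -0.2, 0.2]
grip_width: 0.749
```

```bash
python3 - <<'E'
from h import *
import cv2
s=sensors.observe();print(s['time_s'],s['tool_pos'],s['orientation'],s['grip_width'],s['ft_force'])
q=s['orientation'];print('jaw axis deg',np.degrees(2*np.arctan2(q[1],q[0]))-90)
a=read_camera('wrist');b=read_camera('top')
cv2.imwrite('pics/w1.png',a);cv2.imwrite('pics/t1.png',b)
E
```

```text
2.6 [0.48415359 0.06197683 0.13036194] [-3.39401019e-02  9.99423321e-01 -2.33151933e-05 -1.04574227e-03] 0.7490950036190481 [-0.28252937 -0.19519196  0.23158287]
jaw axis deg 93.8899983992792
```

View pics/w1.png

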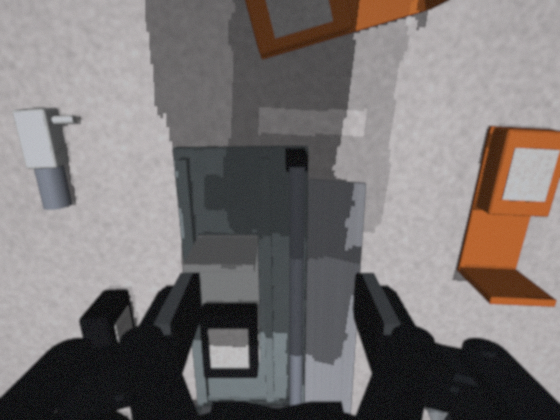

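```bash
cat >> h.py <<'E'
from scipy.spatial.transform import Rotation as Ro
def wray(uv,z,s):
    c=calibration('wrist');T=c['tool_from_camera'];R=Ro.from_quat(s['orientation']).as_matrix()
    d=R@T[:3,:3]@np.linalg.solve(c['intrinsics'],[*uv,1]);o=R@T[:3,3]+np.array(s['tool_pos'])
    return o+d*(z-o[2])/d[2]
P=np.array([.67075,.03797]);th=.0685
def dock(w):
    c,s=np.cos(th),np.sin(th);return (np.asarray(w)[:2]-P)@np.array([[c,-s],[s,c]])*1e3
E
python3 - <<'E'
from h import *
s=sensors.observe();print('tcp',dock(s['tool_pos']))
for n,uv,z in [('shaft front end',(298,150),.045),('shaft',(297,390),.045),('treadle corner',(365,182),.057),('treadle outer',(352,400),.057),('plate top L',(190,236),.059),('plate top R',(258,236),.059),('lane front R',(176,147),.008),('base L',(282,147),.008),('walltopR',(190,200),.018),('walltopL',(261,200),.018),
 ('packR',(202,305),.032),('packL',(258,305),.032),('Rtip in',(197,275),.139),('Rtip out',(180,275),.139),('Ltip in',(357,275),.139),('Ltip out',(372,275),.139)]: print(n,dock(wray(uv,z,s)).round(1))
E
```

```text
tcp [-183.83522612   36.71431918]
shaft front end [-228.3   49.9]
shaft [-41.2  52.4]
treadle corner [-210.9   90. ]
treadle outer [-43.5  92.8]
plate top L [-176.6  -17.8]
plate top R [-176.6   25. ]
lane front R [-224.4  -35.5]
base L [-224.4   40.5]
walltopR [-187.7  -26. ]
walltopL [-187.7   25.4]
packR [-109.2  -19.7]
packL [-109.2   22.5]
Rtip in [-192.4    4. ]
Rtip out [-192.4   -3. ]
Ltip in [-192.3   69.7]
Ltip out [-192.3   75.8]
```

```bash
python3 - <<'E'
import cv2
a=cv2.imread('pics/w1.png')[130:420,140:400]
cv2.imwrite('pics/w1c.png',cv2.convertScaleAbs(cv2.resize(a,None,fx=2,fy=2,interpolation=cv2.INTER_CUBIC),alpha=2.2))
E
```

```text
(no output)
```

View pics/w1c.png

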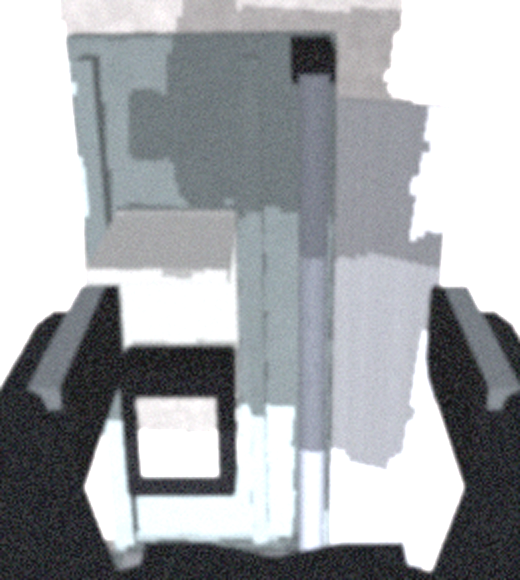

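```bash
python3 - <<'E'
from h import *
s=sensors.observe()
for uv,z in [((182,264),.059),((257,264),.059),((196,234),.013),((258,234),.013),((308,180),.045),((360,262),.055)]: print(uv,dock(wray(uv,z,s)).round(1))
E
```

```text
(182, 264) [-157.1  -24.4]
(257, 264) [-157.1   24. ]
(196, 234) [-159.2  -24.7]
(258, 234) [-159.2   22.5]
(308, 180) [-209.2   56.6]
(360, 262) [-156.5   91.3]
```

Request:
step_arm([
  [[0,0,-10],0],
  [[0,0,-10],0],
  [[0,0,-10],0],
  [[0,0,-10],0],
  [[0,0,-10],0],
  [[0,0,-10],0],
  [[0,0,-10],0],
  [[0,0,-8],0],
  [[0,0,0],0],
  [[0,0,0],0],
])

```text
time_s: 3.53
tool_pos: [0.4846, 0.062, 0.0529]
orientation: [-0.034, 0.999, -0.0, -0.0]
ft_force: [0.3, -0.2, 0.6]
grip_width: 0.751
```

Request:
step_arm([
  [[0,0,-2],0],
  [[0,0,-2],0],
  [[0,0,-2],0],
  [[0,0,-2],0],
  [[0,0,-2],0],
  [[0,0,-2],0],
  [[0,0,0],0],
  [[0,0,0],0],
  [[0,0,0],0],
  [[0,0,0],0],
])

```text
time_s: 4.37
tool_pos: [0.4849, 0.062, 0.0415]
orientation: [-0.034, 0.999, -0.0, 0.0]
ft_force: [1.2, 1.7, 3.1]
grip_width: 0.75
```

Request:
step_arm([
  [[0,0,-2],0],
  [[0,0,-2],0],
  [[0,0,-2],0],
  [[0,0,-2],0],
  [[0,0,0],0],
  [[0,0,0],0],
  [[0,0,0],0],
  [[0,0,0],0],
  [[0,0,0],0],
  [[0,0,0],0],
])

```text
time_s: 5.2
tool_pos: [0.4848, 0.0622, 0.0333]
orientation: [-0.034, 0.999, 0.0, 0.0]
ft_force: [0.3, 3.8, 6.9]
grip_width: 0.75
```

Request:
step_arm([
  [[0,0,-2],0],
  [[0,0,-2],0],
  [[0,0,0],0],
  [[0,0,0],0],
  [[0,0,0],0],
  [[0,0,0],0],
  [[0,0,0],0],
  [[0,0,0],0],
  [[0,0,0],0],
  [[0,0,0],0],
])

```text
time_s: 6.03
tool_pos: [0.4848, 0.062, 0.0293]
orientation: [-0.034, 0.999, -0.0, 0.0]
ft_force: [-0.1, 0.4, 6.9]
grip_width: 0.752
```

```bash
python3 - <<'E'
from h import *
import cv2
a=cv2.resize(cv2.convertScaleAbs(read_camera('wrist'),alpha=1.8),(440,330))
b=cv2.resize(read_camera('scene')[165:265,235:355],(360,300),interpolation=cv2.INTER_CUBIC)
o=np.zeros((330,800,3),'u1');o[:,:440]=a;o[:300,440:]=cv2.convertScaleAbs(b,alpha=1.6)
cv2.imwrite('pics/c2.png',o)
E
```

```text
(no output)
```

View pics/c2.png

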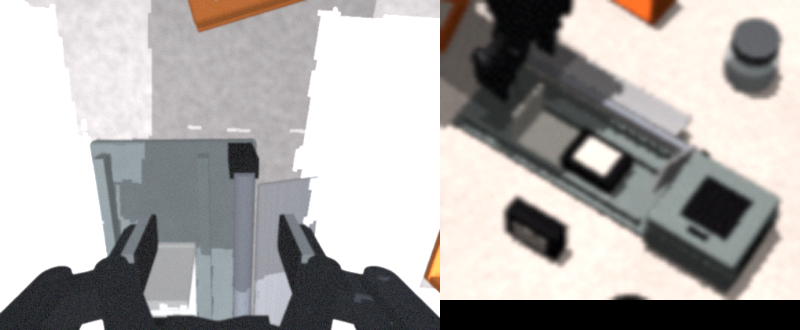

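Request:
step_arm([
  [[0,0,-2],0],
  [[0,0,-2],0],
  [[0,0,0],0],
  [[0,0,0],0],
  [[0,0,0],0],
  [[0,0,0],0],
  [[0,0,0],0],
  [[0,0,0],0],
  [[0,0,0],0],
  [[0,0,0],0],
])

```text
time_s: 6.97
tool_pos: [0.4852, 0.0619, 0.0268]
orientation: [-0.034, 0.999, -0.0, 0.001]
ft_force: [-9.7, -1.5, 32.0]
grip_width: 0.75
```

Request:
step_arm([
  [[0,0,-2],0],
  [[0,0,0],0],
  [[0,0,0],0],
  [[0,0,0],0],
  [[0,0,0],0],
  [[0,0,0],0],
  [[0,0,0],0],
  [[0,0,0],0],
  [[0,0,0],0],
  [[0,0,0],0],
])

```text
time_s: 7.8
tool_pos: [0.4853, 0.062, 0.026]
orientation: [-0.034, 0.999, 0.0, 0.001]
ft_force: [-17.9, -3.3, 52.3]
grip_width: 0.754
```

Request:
step_arm([
  [[0,0,1.5],0],
  [[0,0,2],0],
  [[0,0,0],0],
  [[0,0,0],0],
  [[0,0,0],0],
  [[0,0,0],0],
  [[0,0,0],0],
  [[0,0,0],0],
  [[0,0,0],0],
  [[0,0,0],0],
])

```text
time_s: 8.63
tool_pos: [0.485, 0.0619, 0.0274]
orientation: [-0.034, 0.999, -0.0, 0.0]
ft_force: [-4.6, -1.1, 17.2]
grip_width: 0.749
```

Request:
step_arm([
  [[2,0.14,0],0],
  [[2,0.14,0],0],
  [[2,0.14,0],0],
  [[2,0.14,0],0],
  [[2,0.14,0],0],
  [[2,0.14,0],0],
  [[2,0.14,0],0],
  [[2,0.14,0],0],
  [[2,0.14,0],0],
  [[2,0.14,0],0],
])

```text
time_s: 9.47
tool_pos: [0.5035, 0.064, 0.0269]
orientation: [-0.034, 0.999, 0.0, -0.002]
ft_force: [-11.6, 7.6, 19.3]
grip_width: 0.754
```

Request:
step_arm([
  [[2.5,0.17,0],0],
  [[2.5,0.17,0],0],
  [[2.5,0.17,0],0],
  [[2.5,0.17,0],0],
  [[2.5,0.17,0],0],
  [[2.5,0.17,0],0],
  [[2.5,0.17,0],0],
  [[2.5,0.17,0],0],
  [[2.5,0.17,0],0],
  [[2.5,0.17,0],0],
])

```text
time_s: 10.3
tool_pos: [0.5287, 0.0658, 0.027]
orientation: [-0.034, 0.999, 0.0, -0.001]
ft_force: [-13.6, 6.7, 19.1]
grip_width: 0.747
```

Request:
step_arm([
  [[2.5,0.17,0],0],
  [[2.5,0.17,0],0],
  [[2.5,0.17,0],0],
  [[2.5,0.17,0],0],
  [[2.5,0.17,0],0],
  [[2.5,0.17,0],0],
  [[2.5,0.17,0],0],
  [[2.5,0.17,0],0],
  [[2.5,0.17,0],0],
  [[2.5,0.17,0],0],
])

```text
time_s: 11.13
tool_pos: [0.5537, 0.0677, 0.0271]
orientation: [-0.034, 0.999, 0.001, -0.001]
ft_force: [-10.8, 6.7, 19.4]
grip_width: 0.752
```

```bash
python3 - <<'E'
from h import *
import cv2
s=sensors.observe();print('tcp',dock(s['tool_pos']))
a=cv2.resize(cv2.convertScaleAbs(read_camera('wrist'),alpha=1.8),(440,330))
b=cv2.resize(read_camera('scene')[165:265,235:355],(360,300),interpolation=cv2.INTER_CUBIC)
o=np.zeros((330,800,3),'u1');o[:,:440]=a;o[:300,440:]=cv2.convertScaleAbs(b,alpha=1.6)
cv2.imwrite('pics/c3.png',o)
E
```

```text
tcp [-114.75172241   37.65503028]
```

View pics/c3.png

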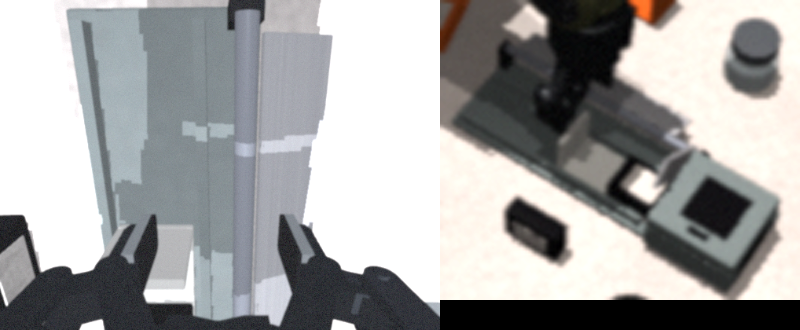

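Request:
step_arm([
  [[2.5,0.17,0],0],
  [[2.5,0.17,0],0],
  [[2.5,0.17,0],0],
  [[2.5,0.17,0],0],
  [[2.5,0.17,0],0],
  [[2.5,0.17,0],0],
  [[2.5,0.17,0],0],
  [[2.5,0.17,0],0],
  [[2.5,0.17,0],0],
  [[2.5,0.17,0],0],
])

```text
time_s: 12.07
tool_pos: [0.5788, 0.0694, 0.0272]
orientation: [-0.034, 0.999, 0.001, -0.001]
ft_force: [-17.4, 5.8, 20.0]
grip_width: 0.754
```

Request:
step_arm([
  [[2,0.14,0],0],
  [[2,0.14,0],0],
  [[2,0.14,0],0],
  [[2,0.14,0],0],
  [[2,0.14,0],0],
  [[2,0.14,0],0],
  [[2,0.14,0],0],
  [[2,0.14,0],0],
  [[2,0.14,0],0],
  [[2,0.14,0],0],
])

```text
time_s: 12.9
tool_pos: [0.5989, 0.0709, 0.0273]
orientation: [-0.034, 0.999, 0.001, -0.001]
ft_force: [-9.5, 7.4, 18.4]
grip_width: 0.753
```

Request:
step_arm([
  [[1,0.07,0],0],
  [[1,0.07,0],0],
  [[1,0.07,0],0],
  [[1,0.07,0],0],
  [[1,0.07,0],0],
  [[1,0.07,0],0],
  [[0,0,0],0],
  [[0,0,0],0],
  [[0,0,0],0],
  [[0,0,0],0],
])

```text
time_s: 13.73
tool_pos: [0.6047, 0.0713, 0.0273]
orientation: [-0.034, 0.999, 0.001, -0.001]
ft_force: [-13.1, 6.7, 18.4]
grip_width: 0.749
```

Request:
step_arm([
  [[1,0.07,0],0],
  [[1,0.07,0],0],
  [[1,0.07,0],0],
  [[1,0.07,0],0],
  [[0,0,0],0],
  [[0,0,0],0],
  [[0,0,0],0],
  [[0,0,0],0],
  [[0,0,0],0],
  [[0,0,0],0],
])

```text
time_s: 14.57
tool_pos: [0.6089, 0.0716, 0.0274]
orientation: [-0.034, 0.999, 0.001, -0.001]
ft_force: [-11.1, 6.9, 18.6]
grip_width: 0.751
```

Request:
step_arm([
  [[1,0.07,0],0],
  [[1,0.07,0],0],
  [[1,0.07,0],0],
  [[0,0,0],0],
  [[0,0,0],0],
  [[0,0,0],0],
  [[0,0,0],0],
  [[0,0,0],0],
  [[0,0,0],0],
  [[0,0,0],0],
])

```text
time_s: 15.4
tool_pos: [0.6119, 0.0718, 0.0274]
orientation: [-0.034, 0.999, 0.001, -0.001]
ft_force: [-12.6, 6.6, 18.6]
grip_width: 0.751
```

Request:
step_arm([
  [[1,0.07,0],0],
  [[1,0.07,0],0],
  [[1,0.07,0],0],
  [[0,0,0],0],
  [[0,0,0],0],
  [[0,0,0],0],
  [[0,0,0],0],
  [[0,0,0],0],
  [[0,0,0],0],
  [[0,0,0],0],
])

```text
time_s: 16.23
tool_pos: [0.6124, 0.0719, 0.0273]
orientation: [-0.034, 0.999, 0.001, -0.004]
ft_force: [-36.0, 5.1, 33.2]
grip_width: 0.746
```

```bash
python3 - <<'E'
from h import *
import cv2
s=sensors.observe();print('tcp',dock(s['tool_pos']))
a=read_camera('wrist');cv2.imwrite('pics/w4raw.png',a)
a=cv2.resize(cv2.convertScaleAbs(a,alpha=1.8),(440,330))
b=cv2.resize(read_camera('scene')[165:265,235:355],(360,300),interpolation=cv2.INTER_CUBIC)
o=np.zeros((330,800,3),'u1');o[:,:440]=a;o[:300,440:]=cv2.convertScaleAbs(b,alpha=1.6)
cv2.imwrite('pics/c4.png',o)
E
```

```text
tcp [-55.92389089  37.80143928]
```

View pics/c4.png

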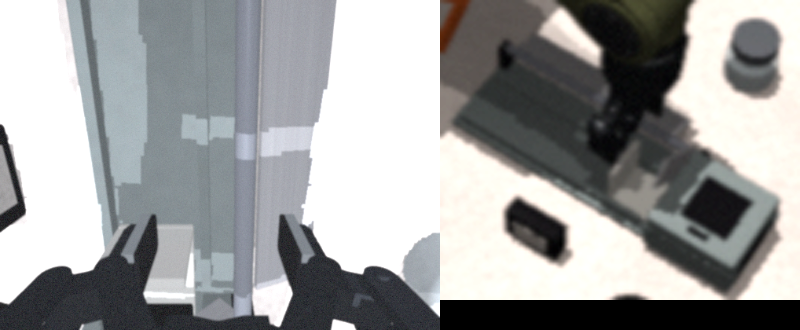

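Request:
step_arm([
  [[-2,-0.14,0],0],
  [[-2,-0.14,0],0],
  [[-2,-0.14,0],0],
  [[-2,-0.14,0],0],
  [[-2,-0.14,0],0],
  [[0,0,2],0],
  [[0,0,4],0],
  [[0,0,4],0],
  [[0,0,4],0],
  [[0,0,4],0],
])

```text
time_s: 17.17
tool_pos: [0.6054, 0.0699, 0.0446]
orientation: [-0.034, 0.999, -0.0, -0.0]
ft_force: [0.5, -1.8, 1.5]
grip_width: 0.753
```

Request:
step_arm([
  [[0,0,6],0],
  [[0,0,10],0],
  [[0,0,15],0],
  [[0,0,15],0],
  [[0,0,20],0],
  [[0,0,20],0],
  [[0,0,20],0],
  [[0,0,20],0],
  [[0,0,0],0],
  [[0,0,0],0],
])

```text
time_s: 18.0
tool_pos: [0.6058, 0.0703, 0.1719]
orientation: [-0.034, 0.999, 0.0, 0.001]
ft_force: [-0.9, 0.3, -1.2]
grip_width: 0.748
```

Request:
step_arm([
  [[-15,0,0],0],
  [[-15,0,0],0],
  [[-15,0,0],0],
  [[-15,0,0],0],
  [[-15,0,0],0],
  [[-15,0,0],0],
  [[-15,0,0],0],
  [[-15,0,0],0],
  [[0,0,0],0],
  [[0,0,0],0],
])

```text
time_s: 18.83
tool_pos: [0.4853, 0.0703, 0.1704]
orientation: [-0.034, 0.999, -0.0, -0.0]
ft_force: [-0.7, 0.4, 0.5]
grip_width: 0.752
```

```bash
python3 - <<'E'
from h import *
import cv2
s=sensors.observe();print(s['time_s'],s['ft_force'],'tcp',dock(s['tool_pos']))
t=read_camera('top');cv2.imwrite('pics/t5raw.png',t);w=read_camera('wrist');cv2.imwrite('pics/w5raw.png',w)
a=cv2.resize(t[130:260,215:315],None,fx=4,fy=4,interpolation=cv2.INTER_CUBIC)
b=cv2.resize(read_camera('scene')[165:265,235:355],(400,333),interpolation=cv2.INTER_CUBIC)
o=np.zeros((600,800,3),'u1');o[:520,:400]=a;o[:333,400:]=b;o[333:,400:756]=cv2.resize(w,(356,267))
cv2.imwrite('pics/c5.png',cv2.convertScaleAbs(o,alpha=1.6))
E
```

```text
18.8333 [-0.68114829  0.4457533   0.50118741] tcp [-182.77033814   44.98909316]
```

View pics/c5.png

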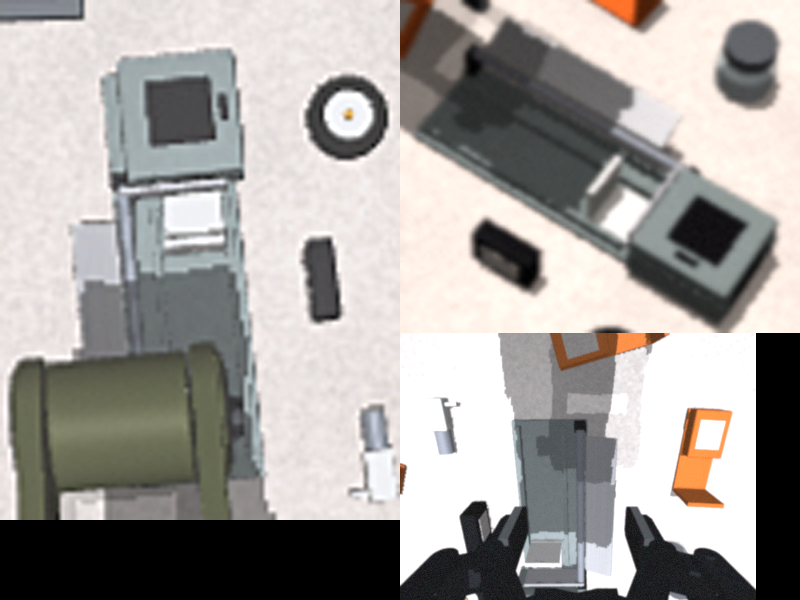

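```bash
python3 - <<'E'
from h import *
for uv,z in [((164,248),.059),((225,243),.059),((125,196),.046),((228,188),.047)]:
    print(dock(ray('top',(uv[0]/4+214.6,uv[1]/4+129.6),z)).round(1))
E
```

```text
[-46.4  21.4]
[-46.8 -25. ]
[-2.2 48. ]
[ -3.3 -31.2]
```

```bash
python3 -c "
from station import *
print(order.sign_off())"
```

```text
the job is handed in; nothing more can be done
None
```

The battery sled is home in the dock, the flap has shut behind the pack, and I have handed the job in. It took about 19 s of the 40 s allowed.

**What I did:** With the jaws 75% open, the left fingertip pressed the treadle down to its end stop and held it there. The right fingertip meanwhile pushed the sled about 110 mm by its plate, until the push force jumped from about 12 N to 36 N. I then backed off the plate, let the treadle rise, and lifted clear.

**Last checks:**
- **Sled position:** the top camera puts the plate's rear face at dock x ≈ -47 mm, about 110 mm further in than at the start. The target was -48 mm, which is within the measuring error.
- **Flap:** its top edge measures at dock x ≈ -2 to -3 mm, using the height it has when shut. The pictures show it down over the bare tray, with the treadle up.
- **Arm:** the force reading is about zero with the tool at 170 mm height.
- **Other objects:** those visible in the last views looked unmoved. I did not measure them one by one, and the tape and mug were outside those views.

**What disagreed:**
- **Camera estimates:** they differed by 2–4 mm when locating the dock.
- **Treadle force:** while finding the end stop I briefly pressed with about 52 N vertically. I eased that to about 18 N for the push. It was a fingertip load, below the 120 N wrist limit.

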